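# Slide the sheet onto the middle rails of the cooling rack

## Robot

A 6-joint arm with a two-finger parallel gripper is mounted at the origin on a cart in front of the work surface, level with it; the furniture and walls round the work are solid. World frame = base frame: x ahead of the robot, y to its left, z up, the work surface at z = 0. Lengths are in m, angles in rad, forces in N, time in s.
With the tool pointing down it reaches from about 0.3 to 0.75 m from the base axis. Payload 8.5 kg.
Tool frame: the origin (TCP) lies at the very end of the fingers, on their centre line; the grasp point (between the pads) lies 19 mm behind it; z points along the fingers, y is the line along which they close (so a half turn about z gives the same grasp; the last joint's range is limited). The gripper opens to 88 mm and grips with 3 to 60 N. Pads are 18 mm wide; open, the fingers measure 123 mm over their backs; the gripper's body (75 mm by 187 mm) begins 45 mm behind the grasp point.
Start: joints at [1.043, 0.381, 1.297, -0, 1.464, -0.215], TCP at [0.169, 0.523, 0.239] pointing down, gripper open.
Joint ranges: [-3.11, 3.11], [-0.89, 2.33], [0.22, 2.48], [-1.42, 4.56], [0.17, 2.85], [-2.88, 2.88]. Speed limits (rad/s): [2.39, 2.39, 3.14, 3.14, 3.14, 3.14].

## Interface

Orientations are given as [roll, pitch, yaw] about the fixed x, y, z axes, in that order (R = Rz(yaw) Ry(pitch) Rx(roll)).
In Python, from plant import env gives the robot as it stands.
- The arm moves only by the tool step_arm, never from a script. Its argument "commands" is text: rows parted by semicolons, each of 5 numbers parted by spaces: the opening, from -1 (shut) to 1 (fully open), then the shift along the tool's x, y, z in mm, then the turn about the tool's z in rad. A call has 1 to 12 rows; each row shifts and turns the commanded pose from where the row before left it, along the tool's axes as they then stand; what a row does not reach is not made up. A row lasts 1/10 s, in which the tool goes at most 50 mm and 8.59 degrees, less where a joint would pass 70% of its speed; a pose out of reach is approached as far as the arm can. A call is refused whole if a number of a shift passes 50 or a number of a turn 0.15, either way. A call with a gripper value outside its range is refused whole. The fingers move at their own pace and stop on an object; "grip_force" is the grip in N (left out, the last holds). Time passes only in rows, so rows that do not move let the fingers close. It gives the time, the measured TCP pose, the force, the opening and the grip force at its end, in the units of the state.
- env.observe(): the state, without advancing time (a new reading comes with each control period).
- env.get_image(name): name is "side" or "top" or "wrist"; returns the picture (384x512x3 uint8, red, green, blue); there is no depth.
- env.calibration(name): a dict with "K" (3x3 intrinsics, pixels), "k1" (the pictures are not rectified: a ray, as slopes to the right and down, at radius r is drawn at 1 + k1 r^2 times it, then the intrinsics apply), "world_from_camera" (4x4, takes a point from camera to world coordinates). Camera axes: x right, y up, looking along -z (the intrinsics and any distortion apply to the point x, -y, -z); pixel columns grow to the right and rows downward; lengths in m; the calibration is good to about 2 mm. A picture is of the moment at which its call begins: read the wrist's pose just before it. calibration takes no time and is no camera call; for the wrist camera it gives the pose at the moment of the call.
- env.hand_in(): hands the job in; it is judged then, once.
Trained networks look in the newest picture that a camera, given by its name, has taken for a name from the list of things; names that differ only in an ending like _2 or _b are one class to them, and where a whole thing is asked for, a point or a joint stands for the part that bears it (a point fixed in the world has none). Each returns a list of dicts, best first, with "p" (0 to 1); they miss things now and then, are a little off and sometimes report something else, mostly with a low value. They report only what shows in the picture. A call takes as long as a camera call.
- env.outline_of(camera, name): "pixels" (384x512 bool, what is visible of it) and "centre" ([column, row] in pixels, amid what is visible of it).
The state is a dict: "time": time; "joint_positions": joint angles; "joint_velocities": joint speeds; "tau": joint torques, N m; "tool_pos": TCP position; "tool_rot": TCP orientation; "contact_force": force on the tool from outside, world axes, zero at the start; "moment": the same for the moment, N m; "grip_width": finger opening in m; "gripper_force": force on a finger pad.
Only numpy, scipy, OpenCV 4.12 (cv2) and the standard library are available. Lean on these libraries where they do the work, as an engineer would, in place of code of your own. Each camera call takes 0.05 s, during which the arm holds its last target. There are 200 camera calls.

## Task

Pick up the perforated metal sheet by its upright black grip and slide it, bare end first, into the open side of the cooling rack on the middle one of the three rail pairs. Push it fully home, lying flat on both middle rails, and let go.

Things in the scene. Friction and masses are not known exactly. Their poses are not given: they have to be found in the camera images.
- sheet_center (a point): Centre of a flat aluminium sheet, 150 x 160 x 5 mm (x, y, thickness), 0.18 to 0.27 kg, lying on the worktop at first; the point is half-way through the thickness, 2.5 mm above the underside. Its x axis points from the grip edge to the bare leading edge, which enters the rack first; z is up. A 14 mm high lip runs along the grip edge.
- sheet_grip (a point): Mid-point of the black upright grip, a bar fixed rigidly along the sheet's -x edge, 12 mm thick (sheet x) by 70 mm long (sheet y), its top 54 mm above the sheet's underside. The point is 35 mm above the underside, at (-66, 0, +32.5) mm from sheet_center; axes as the sheet's. The fingers close on it along the sheet's x axis.
- rack: Fixed dark steel rack, 160 mm long (x), 214 wide (y), 149 high; open at -x, sheets slide in along +x. Origin under its centre, 0 to 15 mm above the worktop. Three rail pairs along x: ledge tops 45, 87, 129 mm above the origin, 38 mm free height above a ledge; ledges at |y| = 64 to 91 mm, the gap between is open to the top; 12 mm side lips leave 9 mm play each side; back stop bar at x = 77 mm.
- rack_middle (a point): Where the sheet's centre belongs: midway between the two rails of the middle pair and half-way along them, 2.5 mm above their ledges (89.5 mm above the rack's origin); axes as the rack's. A sheet against the back stop has its centre 2 mm further along +x.

How it is judged:
By the outcome, as a careful person would: the job done as asked, in the order asked, and still so for the second after the job is handed in, with the robot touching nothing.
It also fails if it takes over 38 s, if anything falls off the work surface, if the arm or the gripper's body presses on something with over 40 N, if the wrist force passes 120 N, or if a joint passes its speed limit or range.

## Working session

There is one attempt and no reset: what is moved stays moved. The work goes in short steps, Python scripts to look and compute and a tool call to move; the robot and the scene stay as the last step left them, time stands still between calls to the robot, and variables do not carry over. Pictures are saved under pics/ and viewed, at most 10 in all, crops included, and the job is handed in when it is done.

Besides the shell and the picture viewer there is one more tool, called after "Request:" in YAML: its name, and indented under it one key for each argument. step_arm: Moves the arm, as the interface text tells. Its arguments: {"type":"object","properties":{"commands":{"type":"string"},"grip_force":{"type":"number"}},"required":["commands"]}

```bash
mkdir -p pics; ls; cat > h.py <<'E'
import numpy as np, cv2
from plant import env
def proj(c,P):
    C=env.calibration(c) if isinstance(c,str) else c
    K=np.array(C["K"]);T=np.linalg.inv(np.array(C["world_from_camera"]))
    P=np.atleast_2d(P);p=P@T[:3,:3].T+T[:3,3]
    s=np.c_[p[:,0],-p[:,1]]/-p[:,2:3]; r2=(s**2).sum(1,keepdims=True)
    s=s*(1+C["k1"]*r2); return np.c_[K[0,0]*s[:,0]+K[0,2],K[1,1]*s[:,1]+K[1,2]]
def ray(c,uv,z):
    C=env.calibration(c) if isinstance(c,str) else c
    K=np.array(C["K"]);W=np.array(C["world_from_camera"])
    uv=np.atleast_2d(np.array(uv,float)); d=np.c_[(uv[:,0]-K[0,2])/K[0,0],(uv[:,1]-K[1,2])/K[1,1]]
    s=d.copy()
    for _ in range(20): s=d/(1+C["k1"]*(s**2).sum(1,keepdims=True))
    v=np.c_[s[:,0],-s[:,1],-np.ones(len(s))]@W[:3,:3].T; o=W[:3,3]
    return o+v*((z-o[2])/v[:,2:3])
def save(c,n):
    im=env.get_image(c); cv2.imwrite(f"pics/{n}.png",im[:,:,::-1]); return im
E
python3 - <<'E'
from h import *
print({k:np.round(v,3) for k,v in env.observe().items()})
for c in("top","side","wrist"):
    C=env.calibration(c);print(c,np.round(C["K"],1).tolist(),C["k1"],np.round(C["world_from_camera"],3).tolist())
ims=[save(c,c+"0") for c in("top","side")]
for c in("top","side"):
  for n in("sheet_center","sheet_grip","rack"):
    for o in env.outline_of(c,n)[:2]:
        m=o["pixels"].astype(np.uint8);ys,xs=np.where(m>0)
        print(c,n,round(o["p"],2),o["centre"],m.sum(),cv2.minAreaRect(np.c_[xs,ys].astype(np.int32)))
        np.save(f"pics/{c}_{n}.npy",m)if o["p"]>.5 else 0
E
```

```text
pics
{'time': np.float64(0.0), 'joint_positions': array([ 1.043,  0.381,  1.298, -0.   ,  1.464, -0.215]), 'joint_velocities': array([0.001, 0.002, 0.001, 0.   , 0.   , 0.002]), 'tau': array([ 0.0000e+00, -4.3794e+01, -2.2455e+01,  7.1000e-02,  3.5000e-02,
       -0.0000e+00]), 'tool_pos': array([0.169, 0.523, 0.238]), 'tool_rot': array([-3.14 , -0.   ,  2.829]), 'contact_force': array([ 0.425,  0.105, -0.317]), 'moment': array([-0.002,  0.009, -0.027]), 'gripper_force': np.float64(0.0), 'grip_width': np.float64(0.088)}
top [[433.2, 0.0, 253.8], [0.0, 433.2, 189.6], [0.0, 0.0, 1.0]] 0.0353260160358509 [[-0.0, 0.991, -0.132, 0.341], [-1.0, -0.0, 0.001, 0.021], [0.001, 0.132, 0.991, 0.989], [0.0, 0.0, 0.0, 1.0]]
side [[451.1, 0.0, 256.3], [0.0, 451.1, 195.9], [0.0, 0.0, 1.0]] 0.018679415269984064 [[0.746, 0.579, -0.329, 0.141], [-0.666, 0.638, -0.387, -0.344], [-0.014, 0.508, 0.861, 0.962], [0.0, 0.0, 0.0, 1.0]]
wrist [[345.3, 0.0, 253.9], [0.0, 345.3, 199.3], [0.0, 0.0, 1.0]] 0.003076835686737541 [[0.308, -0.913, -0.268, 0.099], [0.952, 0.295, 0.089, 0.545], [-0.002, -0.283, 0.959, 0.383], [0.0, 0.0, 0.0, 1.0]]
top sheet_center 0.85 [200.6, 188.1] 4684 ((199.12644958496094, 186.6441192626953), (70.3306884765625, 69.7938232421875), 85.60128784179688)
top sheet_grip 0.7 [199.2, 188.2] 4514 ((199.06764221191406, 185.87940979003906), (68.7967529296875, 67.95309448242188), 85.60128784179688)
side sheet_center 0.81 [232.6, 186.5] 3494 ((232.7126007080078, 186.38050842285156), (66.14281463623047, 60.401248931884766), 41.00908660888672)
side sheet_grip 0.73 [235.5, 187.5] 3665 ((232.76507568359375, 186.45620727539062), (67.66683959960938, 62.16268539428711), 40.815086364746094)
side rack 0.65 [356.8, 247.3] 5984 ((334.7239685058594, 251.9704132080078), (91.8189697265625, 119.1400375366211), 54.926246643066406)
```

View pics/top0.png

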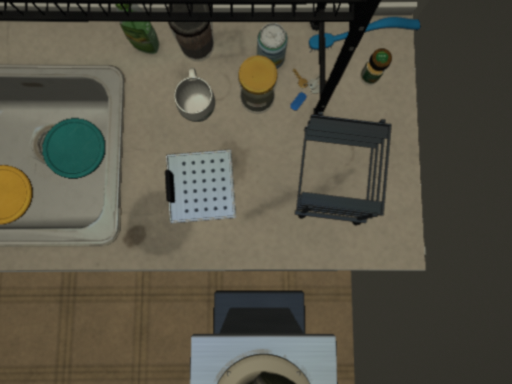

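View pics/side0.png

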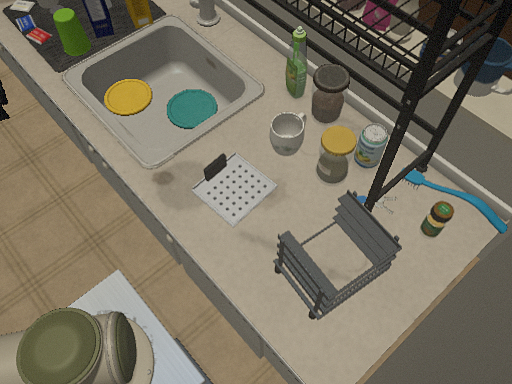

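Top view: the sheet is at px (200,187) with its grip on the left at (170,186). The rack spans px 297–390 x 113–222, its stop bars are on the right, and it is open on the left (+y). The side view agrees. Next I'll enlarge the rack and the sheet.

```bash
python3 - <<'E'
from h import *
a=cv2.imread("pics/top0.png")[100:235,280:405]; b=cv2.imread("pics/side0.png")[180:325,260:410]
cv2.imwrite("pics/ct.png",cv2.resize(a,None,fx=4.4,fy=4.4,interpolation=cv2.INTER_CUBIC))
cv2.imwrite("pics/cs.png",cv2.resize(b,None,fx=4,fy=4,interpolation=cv2.INTER_CUBIC))
m=np.load("pics/top_sheet_center.npy");ys,xs=np.where(m>0)
for c in("top","side"):
    m=np.load(f"pics/{c}_sheet_center.npy");cn=max(cv2.findContours(m,0,2)[0],key=cv2.contourArea)[:,0]
    w=ray(c,cn,.004)[:,:2]; print(c,cv2.minAreaRect((w*1000).astype(np.float32)))
E
```

```text
top ((479.9901428222656, 145.50494384765625), (163.14889526367188, 159.97581481933594), 4.549750804901123)
side ((482.27362060546875, 152.67568969726562), (159.21971130371094, 173.67234802246094), 4.687191963195801)
```

View pics/ct.png

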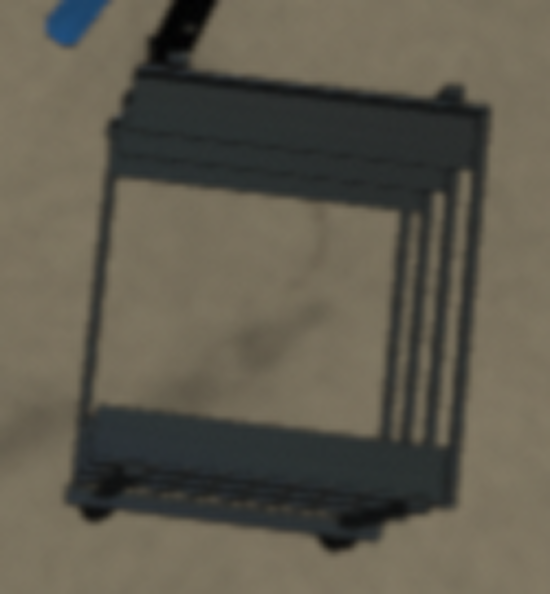

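View pics/cs.png

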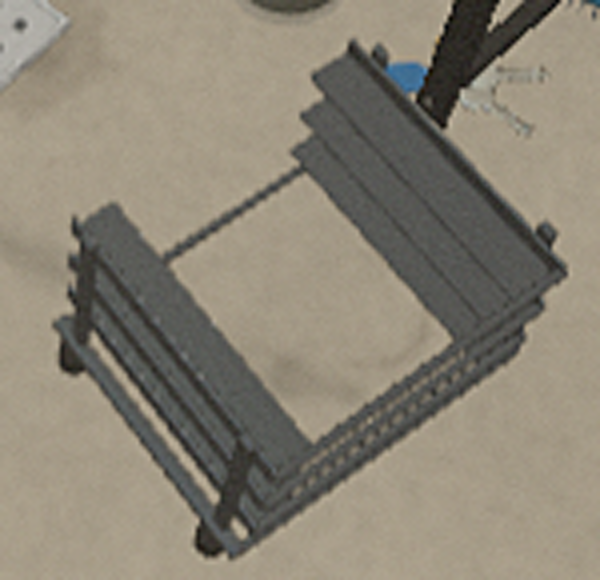

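The enlargements show the ledge inner edges and the open -x end clearly, so I can fit the rack pose from those corners.

```bash
cat >> h.py <<'E'
def delta(tgt,yaw=None,w=None):
    s=env.observe();y=s["tool_rot"][2]; d=(np.array(tgt)-s["tool_pos"])*1000
    c,n=np.cos(y),np.sin(y)
    r=[d[0]*c+d[1]*n, d[0]*n-d[1]*c, -d[2]]
    t=0 if yaw is None else -((yaw-y+np.pi)%(2*np.pi)-np.pi)
    print("tool delta mm",np.round(r,1),"turn",round(t,3),"t",s["time"])
E
python3 - <<'E'
from h import *
from scipy.optimize import least_squares
T=[((97,408),(-80,-64,129)),((450,447),(80,-64,129)),((112,175),(-80,64,45)),((473,170),(80,64,129))]
S=[((113,205),(-80,-64,129)),((312,440),(80,-64,129)),((313,78),(-80,64,129)),((303,112),(-80,64,87)),((295,152),(-80,64,45))]
up=[(np.array(u)+.5)/4.4-.5+[280,100] for u,_ in T],[(np.array(u)+.5)/4-.5+[260,180] for u,_ in S]
def W(p,L):
    X,Y,z,a=p;q=np.array([l for _,l in L])/1000
    return np.c_[X+q[:,0]*np.cos(a)-q[:,1]*np.sin(a),Y+q[:,0]*np.sin(a)+q[:,1]*np.cos(a),z+q[:,2]]
ct,cs=env.calibration("top"),env.calibration("side")
f=lambda p:np.r_[(proj(ct,W(p,T))-up[0]).ravel(),(proj(cs,W(p,S))-up[1]).ravel()]
r=least_squares(f,[.48,-.2,.01,-1.67],x_scale=[.1,.1,.1,1],loss="soft_l1")
print(r.x,np.round(f(r.x).reshape(-1,2),1).tolist())
delta([.475,.2075,.2],3.22)
E
```

```text
[ 0.50621099 -0.16304596  0.00315008 -1.70714306] [[-0.0, -2.0], [-0.0, 0.0], [-0.6, -0.7], [1.0, 0.5], [0.5, -1.3], [0.6, 2.9], [-0.6, -0.2], [-0.8, 0.9], [-1.3, -0.2]]
tool delta mm [-388.1 -206.3   38.7] turn -0.391 t 0.4
```

Request:
step_arm:
  commands: "1 -38 -14 4 -0.04;1 -38 -14 4 -0.04;1 -38 -14 4 -0.04;1 -38 -14 4 -0.04;1 -38 -14 4 -0.04;1 -38 -14 4 -0.04;1 -38 -14 4 -0.04;1 -38 -14 4 -0.04;1 -38 -14 4 -0.04;1 -38 -14 4 -0.03;1 0 0 0 0;1 0 0 0 0"

```text
time: 1.6
tool_pos: [0.5252, 0.3351, 0.1982]
tool_rot: [-3.141, -0.001, -3.066]
contact_force: [-1.0, 0.9, -0.0]
grip_width: 0.0884
gripper_force: 0.0
```

```bash
python3 - <<'E'
from h import *
s=env.observe();print(s["tool_pos"],s["tool_rot"]);delta([.475,.2075,.2],3.22)
C=env.calibration("wrist");save("wrist","w1")
for n in ("sheet_center","sheet_grip"):
  for o in env.outline_of("wrist",n)[:1]:
    m=o["pixels"].astype(np.uint8);cn=max(cv2.findContours(m,0,2)[0],key=cv2.contourArea)[:,0]
    print(n,o["p"],o["centre"],cv2.minAreaRect((ray(C,cn,.004)[:,:2]*1000).astype(np.float32)))
g=proj(C,np.array([[.475,.2075,.054]])); print(g)
E
```

```text
[0.52518464 0.33511328 0.1981903 ] [-3.14145917e+00 -1.07573251e-03 -3.06572443e+00]
tool delta mm [  59.7 -123.4   -1.8] turn -0.003 t 1.6
sheet_center 0.74 [67.3, 111.0] ((480.9412841796875, 144.77493286132812), (159.38331604003906, 145.32156372070312), 4.44188928604126)
sheet_grip 0.9 [67.2, 112.2] ((481.41448974609375, 144.87835693359375), (160.35025024414062, 145.94395446777344), 4.459226608276367)
[[102.91379978 115.85964794]]
```

View pics/w1.png

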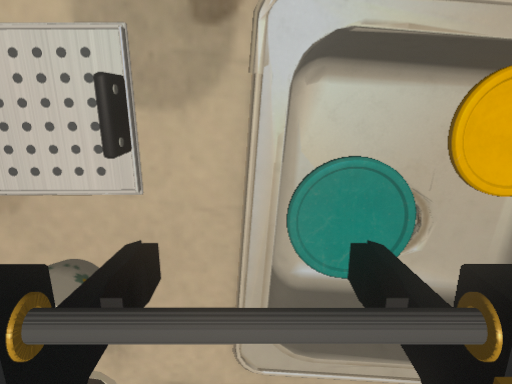

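The wrist view shows the sheet at left with the grip at px (103,115), which matches my prediction of (102.9,115.9). I'll move above it and come down in part.

Request:
step_arm:
  commands: "1 10 -21 0 0;1 10 -21 0 0;1 10 -21 0 0;1 10 -20 0 0;1 10 -20 0 0;1 9 -20 0 0;1 0 0 30 0;1 0 0 35 0;1 0 0 0 0;1 0 0 0 0"

```text
time: 2.75
tool_pos: [0.4754, 0.2088, 0.1347]
tool_rot: [3.142, 0.0, -3.063]
contact_force: [0.2, -0.0, 0.2]
grip_width: 0.0884
gripper_force: 0.0
```

```bash
python3 - <<'E'
from h import *
s=env.observe();print(s["tool_pos"],s["tool_rot"]);delta([.476,.208,.018],3.22)
C=env.calibration("wrist");save("wrist","w2")
print(proj(C,np.array([[.476,.208,.054],[.476-.0345,.208-.003,.054],[.476+.0345,.208+.003,.054]])))
E
```

```text
[0.47542596 0.20884377 0.13472487] [ 3.14150312e+00  2.04414983e-04 -3.06343471e+00]
tool delta mm [ -0.5  -0.9 116.7] turn -0.0 t 2.75
[[253.47077432 210.50466223]
 [253.00805909 160.52694222]
 [253.89673117 256.51813037]]
```

View pics/w2.png

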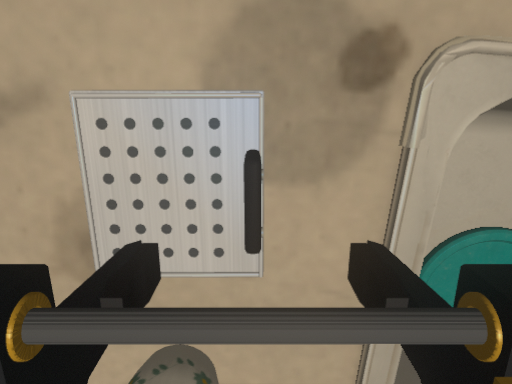

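The grip lies midway between the fingers at col 253, as predicted. I'll descend and grip.

Request:
step_arm:
  commands: "1 0 0 30 0;1 0 0 30 0;1 0 0 30 0;1 0 0 20 0;1 0 0 7 0;1 0 0 0 0;-1 0 0 0 0;-1 0 0 0 0;-1 0 0 0 0;-1 0 0 0 0;-1 0 0 0 0;-1 0 0 0 0"
  grip_force: 50

```text
time: 4.0
tool_pos: [0.4757, 0.2083, 0.0168]
tool_rot: [-3.142, 0.0, -3.064]
contact_force: [-0.3, 0.4, -0.5]
grip_width: 0.0424
gripper_force: 0.0
```

Request:
step_arm:
  commands: "-1 0 0 0 0;-1 0 0 0 0;-1 0 0 -10 0;-1 0 0 -20 0;-1 0 0 -20 0;-1 0 0 -20 0;-1 0 0 -20 0;-1 0 0 -5 0;-1 0 0 0 0;-1 0 0 0 0"

```text
time: 5.0
tool_pos: [0.4752, 0.2082, 0.111]
tool_rot: [-3.141, -0.001, -3.064]
contact_force: [-0.2, 0.3, -2.0]
grip_width: 0.0117
gripper_force: 50.0
```

```bash
python3 - <<'E'
from h import *
s=env.observe();print(s["tool_pos"],s["tool_rot"],s["grip_width"],s["contact_force"],s["moment"],s["time"])
C=env.calibration("wrist");w=save("wrist","w3");t=save("top","t3");sd=save("side","s3")
a=np.hstack([t[100:290,150:410],sd[130:320,160:420]]);cv2.imwrite("pics/m3.png",cv2.resize(a,(780,285))[:,:,::-1])
cv2.imwrite("pics/m3.png",np.vstack([cv2.resize(a,(780,285),interpolation=2)[:,:,::-1],np.pad(w[:300,:,::-1],((0,0),(0,268),(0,0)))]))
E
```

```text
[0.47517044 0.20818466 0.11099411] [-3.14148278e+00 -1.48389990e-03 -3.06444614e+00] 0.011717024715511438 [-0.18513738  0.34873625 -1.95764801] [0.11504142 0.00563825 0.02069384] 5.0
```

View pics/m3.png

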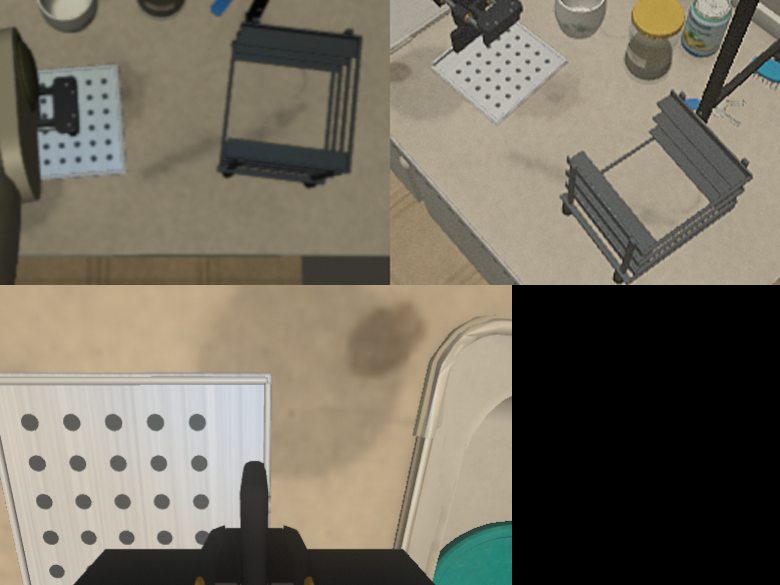

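The lift was good: the sheet is held level and is clear of the table. Before inserting, I'll refine the rack pose by fitting the ledge edges to sub-pixel.

```bash
cat > fit.py <<'E'
from h import *
from scipy.optimize import least_squares
from scipy.ndimage import map_coordinates,gaussian_filter
cams={c:(env.calibration(c),gaussian_filter(cv2.imread(f"pics/{f}.png",0).astype(float),.7)) for c,f in(("top","t3"),("side","s3"))}
def W(p,q):
    X,Y,z,a=p;q=np.atleast_2d(q)/1000
    return np.c_[X+q[:,0]*np.cos(a)-q[:,1]*np.sin(a),Y+q[:,0]*np.sin(a)+q[:,1]*np.cos(a),z+q[:,2]]
x=np.linspace(-55,50,30);E=[]
for c in cams: E+=[(c,np.c_[x,0*x-64,0*x+129],+1),(c,np.c_[x,0*x+64,0*x+44],-1)]
y=np.linspace(-35,35,20)
def meas(p,c,q,sgn,R):
    C,im=cams[c];u=proj(C,W(p,q));v=proj(C,W(p,q+[0,sgn*3,0]));n=v-u;n/=np.linalg.norm(n,axis=1)[:,None]
    t=np.arange(-R,R+.1,.25);P=u[:,None]+n[:,None]*t[None,:,None]
    g=np.gradient(map_coordinates(im,[P[...,1],P[...,0]],order=1),axis=1)
    k=g.argmax(1);return u+n*t[k][:,None],n,g.max(1)
p=np.array([.506,-.163,.005,-1.69])
for R in(8,5,3,3):
    M=[(e,)+meas(p,*e,R) for e in E]
    f=lambda p:np.concatenate([(((proj(cams[e[0]][0],W(p,e[1]))-m)*n).sum(1))*(g>4) for e,m,n,g in M])
    r=least_squares(lambda q:np.r_[f(q),(q[2]-.0075)/.02],p,loss="soft_l1",x_scale=[.1,.1,.1,1]);p=r.x
print(np.round(p,4),[np.round([np.median(a),a.std()],2).tolist() for a in np.split(f(p),4)])
E
python3 fit.py
python3 - <<'E'
from h import *
C=env.calibration("top");g=None
for p in([.506,-.163,.004,-1.69],[.506,-.163,.004,-1.707]):
    a=p[3];q=np.array([[-80,-64,129],[80,-64,129],[-80,64,45],[77,64,45],[77,0,45],[77,0,129]])/1000
    w=np.c_[p[0]+q[:,0]*np.cos(a)-q[:,1]*np.sin(a),p[1]+q[:,0]*np.sin(a)+q[:,1]*np.cos(a),p[2]+q[:,2]]
    print(np.round((proj(C,w)-[280,100])*4.4+1.7).tolist())
E
```

```text
[ 5.003e-01 -2.149e-01 -6.000e-04 -1.690e+00] [[0.0, 0.15], [0.0, 0.21], [0.01, 0.17], [0.0, 0.15]]
[[99.0, 403.0], [453.0, 445.0], [107.0, 174.0], [418.0, 210.0], [407.0, 335.0], [458.0, 305.0]]
[[97.0, 399.0], [450.0, 447.0], [109.0, 172.0], [420.0, 213.0], [407.0, 338.0], [458.0, 308.0]]
```

```bash
python3 - <<'E'
from h import *
delta([.536,.086,.118],3.022)
E
```

```text
tool delta mm [ -51.1 -126.5   -7.1] turn 0.197 t 5.15
```

Request:
step_arm:
  commands: "-1 0 0 -4 0.049;-1 0 0 -3 0.049;-1 0 0 0 0.05;-1 0 0 0 0.049;-1 -15 -23 0 0;-1 -15 -23 0 0;-1 -15 -23 0 0;-1 -15 -23 0 0;-1 -15 -22 0 0;-1 0 0 0 0;-1 0 0 0 0"

```text
time: 6.25
tool_pos: [0.5362, 0.086, 0.1181]
tool_rot: [3.141, -0.001, 3.021]
contact_force: [-0.9, 0.8, -2.1]
grip_width: 0.0116
gripper_force: 50.0
```

```bash
python3 - <<'E'
from h import *
s=env.observe();print(s["tool_pos"],s["tool_rot"],s["time"],s["contact_force"],s["grip_width"]);delta([.536,.086,.118],3.022)
im={}
a=s["tool_rot"][2]+np.pi/2; R=np.array([[np.cos(a),-np.sin(a)],[np.sin(a),np.cos(a)]])
p=s["tool_pos"]; q=np.array([[9,-80],[141,-80],[141,80],[-9,80]],float)/1000
w=np.c_[q@R.T+p[:2],np.full(4,p[2]-.0168+.005)]
ra=-1.69;rr=np.array([[np.cos(ra),-np.sin(ra)],[np.sin(ra),np.cos(ra)]])
def rk(z):
    e=np.array([[-80,-64],[80,-64],[80,64],[-80,64]])/1000; return np.c_[e@rr.T+[.5063,-.163],np.full(4,z)]
o=[]
for c in("top","side"):
    i=save(c,c[0]+"4")[:,:,::-1].copy();i=cv2.resize(i,None,fx=3,fy=3,interpolation=2)
    for P,col in((w,(0,0,255)),(rk(.131),(0,255,0)),(rk(.089),(255,255,0))):
        cv2.polylines(i,[(proj(c,P)*3+1).astype(np.int32)],True,col,1)
    o.append(i[300:750,570:1200] if c=="top" else i[300:960,600:1230])
o[0]=o[0][:,:,:];o=[cv2.resize(x,(400,int(x.shape[0]*400/x.shape[1])),interpolation=cv2.INTER_AREA) for x in o]
h=max(x.shape[0] for x in o);cv2.imwrite("pics/m4.png",np.hstack([np.pad(x,((0,h-x.shape[0]),(0,0),(0,0))) for x in o]))
E
```

```text
[0.53620085 0.0860076  0.11808733] [ 3.14146296e+00 -1.48964382e-03  3.02076890e+00] 6.25 [-0.91237285  0.7908107  -2.13721095] 0.011606059411756749
tool delta mm [ 0.2 -0.   0.1] turn -0.001 t 6.25
```

View pics/m4.png

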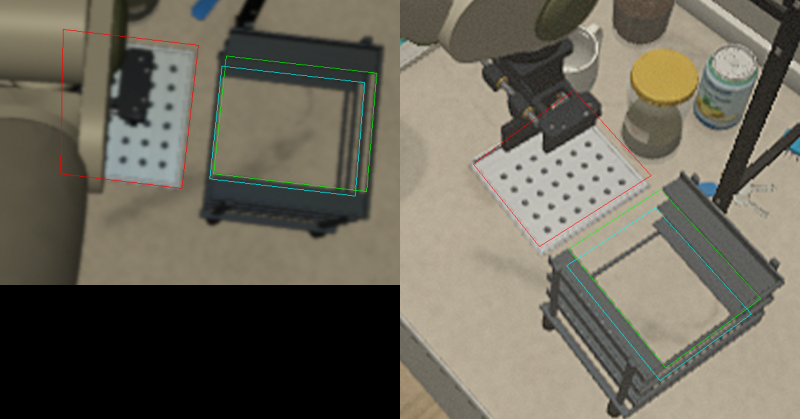

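The overlay agrees in both views. The sheet (red) lines up, with about 2 mm of sag at the tip, and the rack ledges match the green and cyan outlines. I'll slide in 12 mm above the middle ledge.

Request:
step_arm:
  commands: "-1 0 -15 0 0;-1 0 -20 0 0;-1 0 -20 0 0;-1 0 -20 0 0;-1 0 0 0 0"

```text
time: 6.85
tool_pos: [0.5271, 0.0097, 0.1188]
tool_rot: [-3.141, -0.0, 3.02]
contact_force: [0.8, -0.0, -1.8]
grip_width: 0.0112
gripper_force: 50.0
```

```bash
python3 - <<'E'
from h import *
s=env.observe();print(s["tool_pos"],s["time"],s["contact_force"],s["moment"])
i=save("side","s5")[:,:,::-1];t=save("top","t5")[:,:,::-1]
f=lambda x:cv2.resize(x,None,fx=2.5,fy=2.5,interpolation=2)
cv2.imwrite("pics/m5.png",np.hstack([f(i[150:330,230:390]),f(t[90:270,240:400])]))
E
```

```text
[0.52711549 0.00974857 0.11880775] 6.85 [ 0.75511506 -0.00422106 -1.80920271] [ 0.15155291 -0.02578251 -0.01965696]
```

View pics/m5.png

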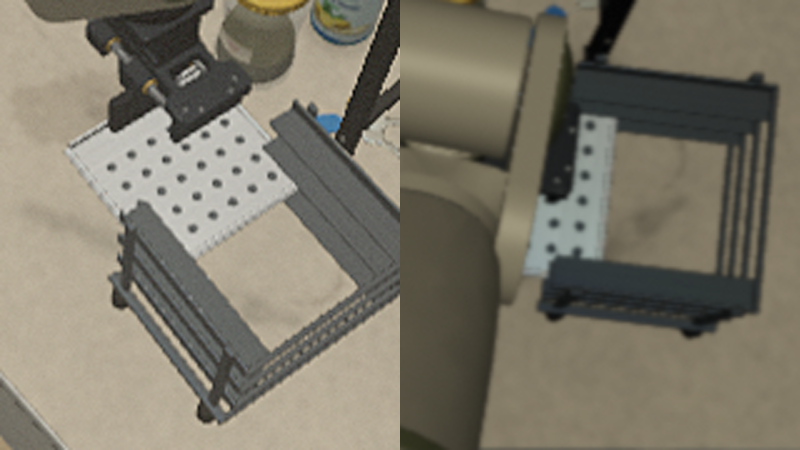

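The sheet has entered below the top ledge in the middle slot with no contact force, so I'll continue.

Request:
step_arm:
  commands: "-1 0 -20 0 0;-1 0 -20 0 0;-1 0 -20 0 0;-1 0 -20 0 0;-1 0 -12 0 0;-1 0 0 0 0"

```text
time: 7.55
tool_pos: [0.5165, -0.0801, 0.1187]
tool_rot: [-3.142, 0.0, 3.021]
contact_force: [-0.7, 0.6, -1.9]
grip_width: 0.0116
gripper_force: 50.0
```

Request:
step_arm:
  commands: "-1 0 0 4 0;-1 0 0 3 0;-1 0 0 2 0;-1 0 0 0 0"

```text
time: 7.95
tool_pos: [0.5164, -0.0791, 0.1093]
tool_rot: [3.141, -0.001, 3.023]
contact_force: [0.5, -0.3, -2.0]
grip_width: 0.0112
gripper_force: 50.0
```

Request:
step_arm:
  commands: "-1 0 0 1 0;-1 0 0 1 0;-1 0 0 0 0"

```text
time: 8.25
tool_pos: [0.5165, -0.0796, 0.1077]
tool_rot: [3.142, -0.0, 3.022]
contact_force: [0.1, 0.4, -1.3]
grip_width: 0.0114
gripper_force: 50.0
```

Request:
step_arm:
  commands: "-1 0 0 1 0;-1 0 0 0 0"

```text
time: 8.45
tool_pos: [0.5165, -0.0797, 0.1067]
tool_rot: [3.142, -0.0, 3.022]
contact_force: [-1.4, 0.4, -3.2]
grip_width: 0.0118
gripper_force: 50.0
```

Request:
step_arm:
  commands: "-1 0 0 1 0;-1 0 0 0 0"

```text
time: 8.65
tool_pos: [0.5165, -0.0797, 0.1056]
tool_rot: [3.142, -0.0, 3.022]
contact_force: [-1.3, -0.5, -2.1]
grip_width: 0.011
gripper_force: 50.0
```

Request:
step_arm:
  commands: "-1 0 -6 0 0;-1 0 -6 0 0;-1 0 -3 0 0;-1 0 0 0 0"

```text
time: 9.05
tool_pos: [0.5147, -0.0952, 0.1057]
tool_rot: [-3.142, 0.0, 3.021]
contact_force: [-0.6, 0.6, -2.3]
grip_width: 0.0115
gripper_force: 50.0
```

Request:
step_arm:
  commands: "-1 0 -2 0 0;-1 0 0 0 0"

```text
time: 9.25
tool_pos: [0.5145, -0.0967, 0.1058]
tool_rot: [-3.142, 0.0, 3.022]
contact_force: [-0.3, 0.1, -2.2]
grip_width: 0.0116
gripper_force: 50.0
```

Request:
step_arm:
  commands: "-1 0 0 1 0;-1 0 0 1 0;-1 0 0 0 0"

```text
time: 9.55
tool_pos: [0.5144, -0.0964, 0.1036]
tool_rot: [3.141, -0.0, 3.022]
contact_force: [-0.0, 0.6, -2.1]
grip_width: 0.0115
gripper_force: 50.0
```

Request:
step_arm:
  commands: "-1 0 0 1 0;-1 0 0 0 0"

```text
time: 9.75
tool_pos: [0.5144, -0.0965, 0.1026]
tool_rot: [3.142, -0.0, 3.022]
contact_force: [0.1, -0.7, -1.8]
grip_width: 0.0112
gripper_force: 50.0
```

Request:
step_arm:
  commands: "-1 0 0 1 0;-1 0 0 0 0"

```text
time: 9.95
tool_pos: [0.5145, -0.0965, 0.1016]
tool_rot: [3.142, -0.0, 3.022]
contact_force: [0.2, -0.4, -2.2]
grip_width: 0.0112
gripper_force: 50.0
```

```bash
python3 - <<'E'
from h import *
i=save("side","s6")[:,:,::-1].copy();F=[];M=[]
for _ in range(4):
    w=save("wrist","w6");s=env.observe();F.append(s["contact_force"]);M.append(s["moment"])
print(np.mean(F,0),np.mean(M,0),s["tool_pos"],s["tau"])
print(proj("side",np.array([[.5063,-.163,.0895]])))
t=save("top","t6")[:,:,::-1]
f=lambda x,k:cv2.resize(x,None,fx=k,fy=k,interpolation=2)
a=f(i[190:320,265:400],4)[:, :540];b=cv2.resize(w[:,:,::-1],(260,195),interpolation=3);c=f(t[100:235,280:410],2)
cv2.imwrite("pics/m6.png",np.hstack([a,np.pad(np.vstack([b,c]),((0,a.shape[0]-465),(0,0),(0,0)))]))
E
```

```text
[-0.52054253  0.19340036 -2.00754794] [ 0.08666496 -0.01387978 -0.0111697 ] [ 0.51452006 -0.09655269  0.10177779] [ 3.16479109e-04 -4.48817325e+01 -1.79398710e+01 -1.09627352e-01
  3.93713184e-02 -5.52464826e-05]
[[334.82701248 251.54083024]]
```

View pics/m6.png

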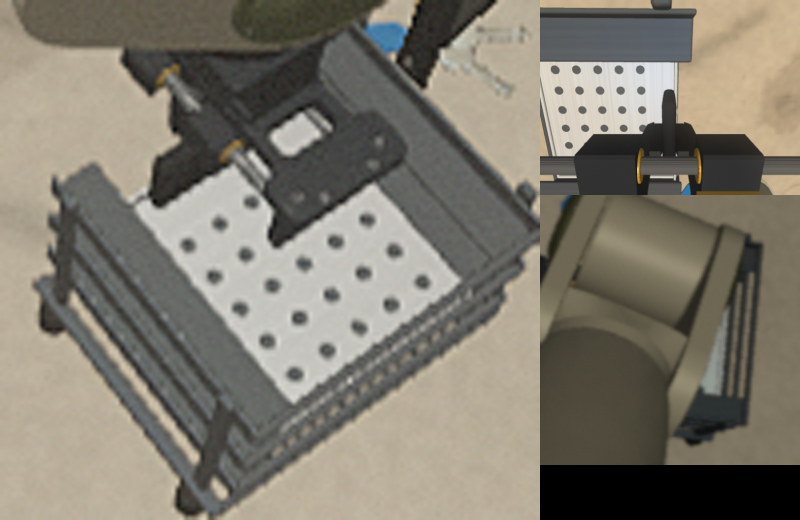

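The last picture shows two far ledges (top and middle) above the sheet's far edge. I need to check the level numerically before I press or release. I'll fit each ledge edge separately.

```bash
cat > lv.py <<'E'
from h import *
from scipy.ndimage import map_coordinates,gaussian_filter
a=-1.69;C=env.calibration("side")
def W(q,z0):
    q=np.atleast_2d(q)/1000
    return np.c_[.5063+q[:,0]*np.cos(a)-q[:,1]*np.sin(a),-.163+q[:,0]*np.sin(a)+q[:,1]*np.cos(a),z0+q[:,2]]
# vertical-scan intensity on the far-rail inner plane y=64 (and near y=-64): mean over x for z from 20..160 mm
for name in("s3","s6"):
    im=cv2.imread(f"pics/{name}.png",0).astype(float)
    for y,xs in((64,np.linspace(20,65,40) ),):
        zs=np.arange(10,175,3);o=[]
        for z in zs:
            u=proj(C,W(np.c_[xs,0*xs+y,0*xs+z],0));o.append(map_coordinates(im,[u[:,1],u[:,0]],order=1).mean())
        print(name,y,[f"{z}:{v:.0f}" for z,v in zip(zs,o)])
for z in(45,87,129):print(z,proj(C,W([[-80,64,z],[80,64,z],[-80,-64,z]],0)).round(1).tolist())
E
python3 lv.py
python3 - <<'E'
import numpy as np,cv2
exec(open('fit.py').read().split("p=np.array")[0])
# each edge line alone, both cameras: X and z
for name,y,z,s in(("near",-64,129,1),("far",64,44,-1)):
    q=np.c_[x,0*x+y,0*x+z];p=np.array([.5063,-.163,0,-1.69])
    for R in(5,3,3):
        M=[(c,)+meas(p,c,q,s,R) for c in cams]
        f=lambda v:np.concatenate([((proj(cams[c][0],W([v[0],-.163,v[1],v[2]],q))-m)*n).sum(1)*(g>4) for c,m,n,g in M])
        r=least_squares(f,[p[0],p[2],p[3]],loss="soft_l1");p=np.array([r.x[0],-.163,r.x[1],r.x[2]])
    print(name,p)
E
```

```text
s3 64 ['10:143', '13:143', '16:144', '19:145', '22:146', '25:147', '28:148', '31:149', '34:149', '37:149', '40:151', '43:149', '46:132', '49:105', '52:87', '55:87', '58:89', '61:90', '64:90', '67:90', '70:91', '73:93', '76:92', '79:91', '82:91', '85:89', '88:82', '91:78', '94:85', '97:92', '100:92', '103:90', '106:89', '109:91', '112:91', '115:91', '118:90', '121:90', '124:91', '127:90', '130:82', '133:77', '136:85', '139:91', '142:91', '145:89', '148:89', '151:91', '154:92', '157:92', '160:91', '163:89', '166:90', '169:90', '172:90']
s6 64 ['10:168', '13:172', '16:174', '19:176', '22:177', '25:178', '28:178', '31:178', '34:178', '37:176', '40:171', '43:162', '46:155', '49:149', '52:148', '55:152', '58:164', '61:178', '64:188', '67:191', '70:191', '73:190', '76:191', '79:193', '82:195', '85:193', '88:169', '91:124', '94:95', '97:95', '100:98', '103:99', '106:99', '109:99', '112:100', '115:101', '118:100', '121:100', '124:101', '127:100', '130:91', '133:86', '136:94', '139:100', '142:100', '145:99', '148:98', '151:99', '154:101', '157:101', '160:99', '163:99', '166:100', '169:100', '172:100']
45 [[331.1, 218.0], [379.4, 272.3], [286.3, 247.7]]
87 [[333.6, 209.2], [383.9, 264.9], [287.1, 239.6]]
129 [[336.3, 199.6], [388.8, 256.9], [288.1, 230.9]]
near [ 0.5049063  -0.163       0.00835487 -1.69553869]
far [ 0.50364702 -0.163       0.00991174 -1.69676344]
```

```bash
cat > holes.py <<'E'
from h import *
from scipy.optimize import least_squares
P=cv2.SimpleBlobDetector_Params();P.filterByArea=True;P.minArea=60;P.maxArea=900;P.filterByCircularity=False;P.filterByConvexity=True;P.minConvexity=.8;P.filterByInertia=True;P.minInertiaRatio=.3;P.minThreshold=40;P.maxThreshold=200;P.thresholdStep=5;P.minDistBetweenBlobs=12
D=cv2.SimpleBlobDetector_create(P)
def blobs(n):
    im=cv2.imread(f"pics/{n}.png",0);k=D.detect(cv2.resize(im,None,fx=4,fy=4,interpolation=2))
    return np.array([(np.array(q.pt)+.5)/4-.5 for q in k])
C=env.calibration("side");Ct=env.calibration("top")
c0=np.array([.481,.1425]);a0=-1.492
def rot(a):return np.array([[np.cos(a),-np.sin(a)],[np.sin(a),np.cos(a)]])
def loc(C,n):
    w=ray(C,blobs(n),.005)[:,:2];l=(w-c0)@rot(a0);return l[(abs(l)<.078).all(1)]*1000
S0=loc(C,"side0");T0=loc(Ct,"top0")
print(len(S0),len(T0));print(S0[np.lexsort(S0.T)].round(0).tolist());print(T0[np.lexsort(T0.T)].round(0).tolist())
E
python3 holes.py
```

```text
30 30
[[-34.0, -54.0], [54.0, -54.0], [10.0, -54.0], [-12.0, -53.0], [31.0, -53.0], [-34.0, -32.0], [-12.0, -32.0], [10.0, -31.0], [54.0, -31.0], [32.0, -31.0], [10.0, -10.0], [32.0, -10.0], [-34.0, -9.0], [-12.0, -9.0], [53.0, -9.0], [-34.0, 12.0], [-12.0, 12.0], [32.0, 13.0], [10.0, 13.0], [53.0, 13.0], [-34.0, 34.0], [10.0, 34.0], [-12.0, 34.0], [54.0, 34.0], [32.0, 35.0], [-13.0, 56.0], [-34.0, 57.0], [31.0, 57.0], [53.0, 57.0], [9.0, 57.0]]
[[-36.0, -54.0], [-14.0, -54.0], [8.0, -54.0], [30.0, -54.0], [52.0, -54.0], [-36.0, -32.0], [8.0, -32.0], [-14.0, -32.0], [30.0, -32.0], [52.0, -32.0], [-36.0, -10.0], [-14.0, -10.0], [30.0, -10.0], [8.0, -10.0], [52.0, -10.0], [-36.0, 12.0], [30.0, 12.0], [8.0, 12.0], [-14.0, 12.0], [52.0, 12.0], [-36.0, 34.0], [30.0, 34.0], [52.0, 34.0], [8.0, 34.0], [-14.0, 34.0], [-36.0, 56.0], [-14.0, 56.0], [8.0, 56.0], [30.0, 56.0], [52.0, 56.0]]
```

```bash
cat >> holes.py <<'E'
print("---")
g=np.array([(x,y) for x in(-35,-13,9,31,53) for y in(-54,-32,-10,12,34,56)],float)/1000
G=np.array([.4757,.2083,.0168]);yg=-3.064
for n,tp in(("side0",(.4757,.2083,.0168,-3.064)),("s3",(.4752,.2082,.1110,-3.0644)),("s4",(.5362,.0860,.1181,3.0208)),("s5",(.5271,.00975,.1188,3.0205)),("s6",(.51452,-.09655,.10178,3.022))):
    b=blobs(n);dy=tp[3]-yg;t=np.array(tp[:3])
    def W(v):  # v: dz, pitch(tip up +), roll, dx, dy ; pivot at grip
        w0=np.c_[g@rot(a0).T+c0,np.full(30,.005)]-G
        w=np.c_[w0[:,:2]@rot(dy).T,w0[:,2]]
        dirx=rot(a0+dy)[:,0];diry=rot(a0+dy)[:,1]
        w[:,2]+=v[0]+v[1]*(w[:,:2]@dirx)+v[2]*(w[:,:2]@diry);w[:,:2]+=v[3]*dirx+v[4]*diry
        return w+t
    v=np.zeros(5)
    for R in(8,4,3):
        u=proj(C,W(v));d=np.linalg.norm(u[:,None]-b,axis=2);k=d.argmin(1);ok=d.min(1)<R
        f=lambda v:np.r_[((proj(C,W(v))-b[k])[ok]).ravel()/.3,v[3:]/.0015]
        v=least_squares(f,v,loss="soft_l1",x_scale=[.01,.1,.1,.01,.01]).x
    print(n,ok.sum(),"dz mm %.1f tip pitch %.3f roll %.3f dx,dy mm %.1f %.1f"%(v[0]*1e3,v[1],v[2],v[3]*1e3,v[4]*1e3),"underside at grip %.1f tip %.1f"%((t[2]-.0168+v[0])*1e3,(t[2]-.0168+v[0]+.141*v[1])*1e3))
E
python3 holes.py|sed -n '/---/,$p'
```

```text
---
side0 30 dz mm -0.9 tip pitch 0.006 roll 0.003 dx,dy mm 0.4 0.7 underside at grip -0.9 tip -0.0
s3 17 dz mm -50.9 tip pitch 0.613 roll -0.109 dx,dy mm 1.0 1.3 underside at grip 43.3 tip 129.8
s4 27 dz mm -24.4 tip pitch 0.003 roll 0.001 dx,dy mm -0.3 0.8 underside at grip 76.9 tip 77.3
s5 24 dz mm -24.9 tip pitch -0.003 roll -0.001 dx,dy mm -0.2 1.4 underside at grip 77.1 tip 76.7
s6 20 dz mm -23.7 tip pitch 0.001 roll -0.001 dx,dy mm 0.0 0.8 underside at grip 61.3 tip 61.4
```

The cause is clear. The fingers were still closing when the lift began, so the grip caught 24 mm higher on the bar than I assumed. The sheet is level but hangs 24 mm lower, so it sits in the bottom slot, touching nothing. I'll back it straight out, raise it and re-enter on the middle pair.

Request:
step_arm:
  commands: "-1 0 15 0 0;-1 0 20 0 0;-1 0 20 0 0;-1 0 20 0 0;-1 0 20 0 0;-1 0 20 0 0;-1 0 20 0 0;-1 0 20 0 0;-1 0 20 0 0;-1 0 8 0 0;-1 0 0 0 0"

```text
time: 11.35
tool_pos: [0.5362, 0.0864, 0.1017]
tool_rot: [3.142, -0.0, 3.024]
contact_force: [-1.4, -0.8, -1.7]
grip_width: 0.0112
gripper_force: 50.0
```

Request:
step_arm:
  commands: "-1 0 0 -10 0;-1 0 0 -15 0;-1 0 0 -12 0;-1 0 0 -6 0;-1 0 0 0 0"

```text
time: 11.85
tool_pos: [0.5367, 0.0847, 0.1458]
tool_rot: [3.142, 0.002, 3.021]
contact_force: [-0.2, 0.1, -1.7]
grip_width: 0.0116
gripper_force: 50.0
```

```bash
cat > now.py <<'E'
import sys
from h import *
s=env.observe();n=sys.argv[1];save("side",n);save("top","t"+n)
src=open("holes.py").read();i=src.index("for n,tp in(");j=src.index("):\n    b=blobs",i)
p=s["tool_pos"];src=src[:i]+f"for n,tp in(('{n}',({p[0]},{p[1]},{p[2]},{s['tool_rot'][2]})),"+src[j:]
exec(src.replace("print(len","0;(len").replace("print(S0","(S0").replace(";print(T0",";(T0").replace("v=np.zeros(5)","v=np.array([-.024,0,0,0,0])"))
print(p,s["contact_force"],s["time"])
# rack-frame pose of the sheet centre
a=-1.694;R=rot(a);cw=W(v).mean(0)
sh=p[:2]+.066*rot(s['tool_rot'][2]+np.pi/2)[:,0]
print("sheet centre in rack frame mm",((sh-[.5055,-.163])@R*1000).round(1),"yaw err",round((s['tool_rot'][2]+np.pi/2-a+np.pi)%(2*np.pi)-np.pi,4))
E
python3 now.py s7
```

```text
---
s7 27 dz mm -24.3 tip pitch -0.002 roll 0.005 dx,dy mm 0.1 1.2 underside at grip 104.7 tip 104.3
[0.53671907 0.08473412 0.14577497] [-0.21613563  0.137327   -1.72588954] 11.85
sheet centre in rack frame mm [-183.7    0.7] yaw err 0.0028
```

Request:
step_arm:
  commands: "-1 0 -15 0 0;-1 0 -20 0 0;-1 0 -20 0 0;-1 0 -10 0 0;-1 0 0 0 0"

```text
time: 12.45
tool_pos: [0.5284, 0.0192, 0.1445]
tool_rot: [-3.141, -0.001, 3.02]
contact_force: [-0.1, 1.2, -2.1]
grip_width: 0.0113
gripper_force: 50.0
```

Request:
step_arm:
  commands: "-1 0 -15 0 0;-1 0 -15 0 0;-1 0 0 0 0"

```text
time: 12.75
tool_pos: [0.525, -0.0108, 0.1447]
tool_rot: [-3.141, -0.0, 3.02]
contact_force: [0.9, 0.8, -2.0]
grip_width: 0.0113
gripper_force: 50.0
```

Request:
step_arm:
  commands: "-1 0 -15 0 0;-1 0 -15 0 0;-1 0 -15 0 0;-1 0 -15 0 0;-1 0 -10 0 0;-1 0 0 0 0"

```text
time: 13.35
tool_pos: [0.5166, -0.0801, 0.1447]
tool_rot: [-3.141, 0.0, 3.02]
contact_force: [0.8, 0.9, -1.1]
grip_width: 0.0116
gripper_force: 50.0
```

```bash
python3 now.py s8; sed -i 's/("s3","s6")/("s6","s8")/' lv.py; python3 lv.py|sed -n 2p
```

```text
---
s8 21 dz mm -23.8 tip pitch 0.002 roll -0.003 dx,dy mm 0.0 0.9 underside at grip 104.1 tip 104.4
[ 0.51657068 -0.08012019  0.1447332 ] [ 0.76112504  0.89448262 -1.09326566] 13.35
sheet centre in rack frame mm [-17.6   0.9] yaw err 0.0016
s8 64 ['10:158', '13:159', '16:161', '19:163', '22:163', '25:163', '28:165', '31:165', '34:164', '37:160', '40:157', '43:154', '46:150', '49:143', '52:142', '55:149', '58:154', '61:157', '64:159', '67:158', '70:158', '73:159', '76:161', '79:162', '82:163', '85:158', '88:150', '91:147', '94:149', '97:152', '100:157', '103:165', '106:172', '109:174', '112:173', '115:175', '118:176', '121:179', '124:182', '127:181', '130:159', '133:116', '136:92', '139:95', '142:97', '145:97', '148:98', '151:99', '154:100', '157:100', '160:99', '163:98', '166:98', '169:99', '172:100']
```

The sheet's far edge is now bounded by the top ledge (131 mm instead of 90 mm), so it is in the middle slot. I'll lower it to contact.

Request:
step_arm:
  commands: "-1 0 0 3 0;-1 0 0 2 0;-1 0 0 1 0;-1 0 0 0 0"

```text
time: 13.85
tool_pos: [0.5166, -0.0784, 0.1385]
tool_rot: [3.141, -0.0, 3.022]
contact_force: [-0.4, -0.4, -1.3]
grip_width: 0.0114
gripper_force: 50.0
```

Request:
step_arm:
  commands: "-1 0 0 1 0;-1 0 0 1 0;-1 0 0 0 0"

```text
time: 14.15
tool_pos: [0.5167, -0.0787, 0.1367]
tool_rot: [-3.142, 0.0, 3.022]
contact_force: [0.6, 0.3, -0.3]
grip_width: 0.0118
gripper_force: 50.0
```

Request:
step_arm:
  commands: "-1 0 0 1 0;-1 0 0 1 0;-1 0 0 0 0"

```text
time: 14.45
tool_pos: [0.5168, -0.0786, 0.1363]
tool_rot: [-3.141, 0.002, 3.022]
contact_force: [-4.3, 2.2, 12.5]
grip_width: 0.011
gripper_force: 50.0
```

Contact at TCP z of about 0.1365, so the ledge is near 95 mm, which fits the rack range. I'll ease the load and push home.

Request:
step_arm:
  commands: "-1 0 0 -1.5 0;-1 0 -5 0 0;-1 0 -5 0 0;-1 0 -3 0 0;-1 0 0 0 0"

```text
time: 14.95
tool_pos: [0.5152, -0.0923, 0.1364]
tool_rot: [-3.141, 0.0, 3.021]
contact_force: [-0.7, -1.4, 3.4]
grip_width: 0.0115
gripper_force: 50.0
```

Request:
step_arm:
  commands: "-1 0 -2 0 0;-1 0 -1 0 0;-1 0 0 0 0"

```text
time: 15.25
tool_pos: [0.5148, -0.0946, 0.1364]
tool_rot: [-3.142, 0.0, 3.022]
contact_force: [-0.4, 3.4, 4.2]
grip_width: 0.0113
gripper_force: 50.0
```

Request:
step_arm:
  commands: "-1 0 -1 0 0;-1 0 -1 0 0;-1 0 0 0 0"

```text
time: 15.55
tool_pos: [0.5146, -0.0965, 0.1364]
tool_rot: [3.141, 0.0, 3.022]
contact_force: [0.8, 4.5, 5.3]
grip_width: 0.0115
gripper_force: 50.0
```

Request:
step_arm:
  commands: "-1 0 -1 0 0;-1 0 -1 0 0;-1 0 0 0 0"

```text
time: 15.85
tool_pos: [0.5143, -0.0983, 0.1364]
tool_rot: [3.141, 0.0, 3.022]
contact_force: [1.0, 5.3, 5.2]
grip_width: 0.0114
gripper_force: 50.0
```

Request:
step_arm:
  commands: "-1 0 -1 0 0;-1 0 -1 0 0;-1 0 0 0 0"

```text
time: 16.15
tool_pos: [0.5149, -0.0989, 0.1364]
tool_rot: [3.138, 0.002, 3.022]
contact_force: [6.0, 13.2, 3.1]
grip_width: 0.0115
gripper_force: 50.0
```

Request:
step_arm:
  commands: "-1 0 -1 0 0;-1 0 -1 0 0;-1 0 0 0 0"

```text
time: 16.45
tool_pos: [0.5151, -0.0991, 0.1366]
tool_rot: [3.135, 0.003, 3.022]
contact_force: [9.5, 23.6, 6.7]
grip_width: 0.0119
gripper_force: 50.0
```

Seated against the back stop: 24 N, at the predicted position. I'll relax the push and release.

Request:
step_arm:
  commands: "-1 0 1.5 0 0;-1 0 1 0 0;-1 0 0 0 0"

```text
time: 16.75
tool_pos: [0.515, -0.0988, 0.1364]
tool_rot: [3.139, 0.002, 3.022]
contact_force: [4.7, 10.0, 3.4]
grip_width: 0.0113
gripper_force: 50.0
```

Request:
step_arm:
  commands: "-0.3 0 0 0 0;-0.3 0 0 0 0;-0.3 0 0 0 0;-0.3 0 0 0 0;-0.3 0 0 0 0;-0.3 0 0 0 0"

```text
time: 17.35
tool_pos: [0.514, -0.1002, 0.1362]
tool_rot: [-3.141, -0.0, 3.022]
contact_force: [1.1, -0.1, -0.2]
grip_width: 0.0308
gripper_force: 0.0
```

```bash
python3 now.py s9
```

```text
---
s9 20 dz mm -21.5 tip pitch 0.002 roll -0.010 dx,dy mm -0.9 0.7 underside at grip 98.0 tip 98.2
[ 0.51404067 -0.10015022  0.13622215] [ 1.12530489 -0.1303932  -0.19139282] 17.35
sheet centre in rack frame mm [2.6 1. ] yaw err 0.0033
```

Released and level. I'll lift straight up and retreat.

Request:
step_arm:
  commands: "-0.3 0 0 -10 0;-0.3 0 0 -20 0;-0.3 0 0 -30 0;-0.3 0 0 -30 0;-0.3 0 0 -30 0;-0.3 0 20 0 0;-0.3 10 40 0 0;-0.3 10 40 0 0;-0.3 10 40 0 0;-0.3 10 40 0 0;-0.3 0 0 0 0;-0.3 0 0 0 0"

```text
time: 18.65
tool_pos: [0.4958, 0.0839, 0.2569]
tool_rot: [-3.141, 0.001, 3.024]
contact_force: [-0.2, 0.3, 0.6]
grip_width: 0.0304
gripper_force: 0.0
```

```bash
python3 - <<'E'
from h import *
src=open("now.py").read().replace("s=env.observe();","s=dict(env.observe());").replace("n=sys.argv[1];","n='s10';print(s['tool_pos'],s['grip_width']);").replace('p=s["tool_pos"]','p=s["tool_pos"]=np.array([.514,-.1002,.1362])').replace("s['tool_rot'][2]","3.022")
exec(src)
E
sed -i 's/("s6","s8")/("s8","s10")/' lv.py; python3 lv.py|sed -n 2p
```

```text
[0.49578792 0.08394775 0.25690757] 0.030379229169833797
---
s10 25 dz mm -21.6 tip pitch 0.000 roll -0.010 dx,dy mm -1.0 0.9 underside at grip 97.8 tip 97.8
[ 0.514  -0.1002  0.1362] [-0.22692815  0.25076431  0.59235388] 18.65
sheet centre in rack frame mm [2.6 1. ] yaw err 0.0036
s10 64 ['10:158', '13:158', '16:161', '19:163', '22:164', '25:162', '28:156', '31:149', '34:144', '37:141', '40:143', '43:149', '46:160', '49:169', '52:173', '55:173', '58:174', '61:175', '64:178', '67:178', '70:180', '73:180', '76:177', '79:167', '82:154', '85:147', '88:146', '91:149', '94:159', '97:172', '100:180', '103:181', '106:180', '109:180', '112:180', '115:180', '118:180', '121:181', '124:176', '127:163', '130:142', '133:112', '136:89', '139:89', '142:92', '145:92', '148:92', '151:93', '154:94', '157:94', '160:92', '163:92', '166:93', '169:93', '172:93']
```

```bash
python3 -c "
from h import *
print(env.hand_in())"
```

```text
the job is handed in; nothing more can be done
None
```

The sheet is on the middle rail pair, pushed against the back stop, measured level within about 0.6° and released; I handed the job in with the arm clear (about 19 s). On the first try it went into the bottom slot because the grip had caught 24 mm too high; I backed it out without contact and re-entered on the middle pair.

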